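# Find the heavy side of a rotor by feel and hold it down

## Task

The brass rotor in the small balancing stand is heavier on one side, which cannot be seen. Turn it by its crank, far enough that the heavy side is carried over the top (a full turn always does), feel where the crank gets heavy and where light, then bring the rotor to rest with its heavy side straight down. Finish while still gripping the crank, so that the rotor is held there, and leave the loose things on the bench where they are.

Things in the scene. Friction and masses are not known exactly. Their poses are not given: they have to be found in the camera images.
- axle (a point): Point in empty air on the rotor's level axle line, beside the middle of the crank's sleeve: centre of the circle of 28 mm radius on which the sleeve's centre travels, 78 mm above the worktop. Fixed to the stand. Axes: x along the axle from the crank towards the rotor (away from the robot), z up, y level and square to the axle. Nothing stands within 34 mm of it but the crank.
- balancer: Grey balancing stand, screwed down, base 92 x 84 x 10 mm. Origin under the axle, on the worktop, 66 mm along +x from axle; axes as there. Along x from this origin: sleeve -90 to -42 mm, crank web -40 to -32 mm, bearing posts -29 to -15 and 35 to 49 mm (each 34 mm wide, tops 95 mm above the worktop), rotor drum between the posts.
- crank_grip (a point): Centre of the crank's black grip sleeve: round, 16 mm across, 48 mm long, parallel to the axle, spinning freely on its pin, 28 mm off the axle; its centre stands 50 to 106 mm above the worktop as the crank goes round, at any angle at the start. It can be pinched from above, across the sleeve, and led round in short arcs with the fingers pointing down all the while.
- rotor: Turning part: closed brass drum, 77 mm across, 40 mm long, with its crank. Origin on the axle, 66 mm along +x from axle; x along the axle, z from the axle towards the sleeve. A weight hidden inside makes one side heavy, at an unknown fixed angle to the crank that differs each time; the crank is balanced. Turns endlessly. It stays where it is left.
- rotor_mid (a point): Middle of the drum, on the axle. Feel: the stiff bearing rubs with about 5 N at the sleeve either way and holds the rotor wherever it is left. The weight adds 4 to 5 N as its side is lifted past level, takes that away as it sinks past level, nothing when straight up or down. At a standstill rubbing masks the weight by up to 5 N either way: feel each place creeping up to it from both sides.
- screwdriver: Slim screwdriver, 8 x 101 x 7 mm, lying in front of the stand. A bystander; leave alone. Origin under its centre.
- tweezers: Steel tweezers, 11 x 116 x 10 mm, lying in front of the stand. A bystander; leave alone. Origin under its centre.
- parts_pot: Low round brass-coloured pot, 42 mm across, 20 mm high. A bystander; leave alone. Origin under its centre.
- tally_counter: White round tally counter, 43 x 52 x 20 mm. A bystander; leave alone. Origin under its centre.
- pin_vice: Slim pin vice, 11 x 99 x 9 mm, lying behind. A bystander; leave alone. Origin under its centre.

How it is judged:
On the way:
1. the rotor is turned by hand until its heavy side has been carried over the top (within 30 degrees of straight up) (angle between filling_c0's own z axis and vertical above 2.618 rad and contact force between the fingers and rotor above 0.5 N).
At the end, for the whole second after the job is handed in: The rotor's heavy side points straight down within 25 degrees, the rotor is at rest (under 0.1 rad/s), and the fingers still hold its crank (more than 1 N) (angle between filling_c0's own z axis and vertical below 0.436 rad and contact force between the fingers and rotor above 1 N and angular speed of rotor below 0.1 rad/s); the arm keeps its last pose, push and grip.
It fails at once if the screwdriver is pushed away (distance of screwdriver from where it was at the start of the episode above 0.03 m).
It fails at once if the tweezers is pushed away (distance of tweezers from where it was at the start of the episode above 0.03 m).
It fails at once if the parts pot is pushed away (distance of parts_pot from where it was at the start of the episode above 0.03 m).
It fails at once if the tally counter is pushed away (distance of tally_counter from where it was at the start of the episode above 0.03 m).
It fails at once if the pin vice is pushed away (distance of pin_vice from where it was at the start of the episode above 0.03 m).
It also fails if it takes over 64 s, if anything falls off the work surface, if the arm or the gripper's body presses on something with over 40 N, if the wrist force passes 120 N, or if a joint passes its speed limit or range.

## Robot

A 7-joint arm with a two-finger parallel gripper is mounted at the origin on a cart in front of the work surface, level with it; the furniture and walls round the work are solid. World frame = base frame: x ahead of the robot, y to its left, z up, the work surface at z = 0. Lengths are in m, angles in rad, forces in N, time in s.
With the tool pointing down it reaches from about 0.4 to 0.925 m from the base axis. Payload 5.6 kg.
Tool frame: the origin (TCP) lies on the centre line of the jaws, within the pads' length; the fingertips stand 25 mm ahead of it and the grasp point (between the pads) lies 6 mm ahead of it; z points along the fingers, y is the line along which they close (so a half turn about z gives the same grasp; the last joint's range is limited). The gripper opens to 85 mm and grips with 20 to 120 N. Pads are 22 mm wide; open, the fingers measure 114 mm over their backs; the gripper's body (76 mm by 85 mm) begins 54 mm behind the grasp point. The pads swing forward as they close: fully open they stand 13 mm farther back than shut.
Start: joints at [-0.043, 0.468, -0.012, 1.603, 0.006, 1.071, -0.056], TCP at [0.65, -0, 0.256] pointing down, gripper open.
Joint ranges: [-2.53, 2.53], [-0.31, 2.02], [-1.57, 1.55], [0.28, 2.44], [-1.29, 4.43], [0.15, 1.84], [-2.92, 2.92]. Speed limits (rad/s): [2.57, 2.57, 3.14, 3.14, 3.14, 3.14, 3.14].

## Interface

Orientations are given as a unit quaternion [w, x, y, z].
In Python, from bench import readout, imaging, job gives the robot as it stands. The module is installed in compiled form; this text tells all that it offers.
- The arm moves only by the tool send_rows, never from a script. Its argument "series" is a list of rows, each a list of 3 entries, a list of its own where there are three numbers: the shift along the tool's x, y, z in mm, then the turn, a rotation vector about the tool's x, y, z in units of 6 degrees (1.0 is 6 degrees), then the closure in counts, from 0 (fully open) to 255 (shut). A call has exactly 10 rows; each row is the pose to reach, as a shift and turn from the pose commanded when the call began, along the tool's axes at that moment; what a row does not reach only later rows make up. A row lasts 1/8 s, in which the tool goes at most 62.5 mm and 10.7 degrees, less where a joint would pass 70% of its speed; a pose out of reach is approached as far as the arm can. A call with a gripper value outside its range is refused whole. The fingers move at their own pace and stop on an object; "grip_force" is the grip in N (left out, the last holds). Time passes only in rows, so rows that repeat a pose let the fingers close, or fill a call up. It gives the time, the measured TCP pose, the force and the opening at its end, in the units of the state.
- readout.read_state(): the state, without advancing time (a new reading comes with each control period).
- imaging.read_camera(name): name is "scene" or "side" or "wrist"; returns the picture (400x640x3 uint8, red, green, blue); there is no depth.
- imaging.calibration(name): a dict with "fx", "fy", "cx", "cy" (pixels), "k1" (the pictures are not rectified: a ray, as slopes to the right and down, at radius r is drawn at 1 + k1 r^2 times it, then the intrinsics apply), "view" (4x4, takes a point from world to camera coordinates); the wrist camera has in their place "mount" (4x4, takes a point from camera to tool coordinates, whose origin is the TCP and whose axes are the flange's). Camera axes: x right, y down, z forward; pixel columns grow to the right and rows downward; lengths in m; the calibration is good to about 2 mm. A picture is of the moment at which its call begins: read the wrist's pose just before it. calibration takes no time and is no camera call.
- job.finish_job(): hands the job in, once; it reports no verdict.
The state is a dict: "clock": time; "qpos": joint angles; "joint_vel": joint speeds; "joint_efforts": joint torques, N m; "ee_pos": TCP position; "ee_rot": TCP orientation; "contact_force": force on the tool from outside, world axes, zero at the start; "wrist_torque": the same for the moment, N m; "opening": opening from 0.0 (shut) to 1.0 (fully open).
Only numpy, scipy, OpenCV 4.12 (cv2) and the standard library are available. Lean on these libraries where they do the work, as an engineer would, in place of code of your own. Each camera call takes 0.05 s, during which the arm holds its last target. There are 200 camera calls.

## Working session

There is one attempt and no reset: what is moved stays moved. The work goes in short steps, Python scripts to look and compute and a tool call to move; the robot and the scene stay as the last step left them, time stands still between calls to the robot, and variables do not carry over. Pictures are saved under pics/ and viewed, on a budget of 10 in all, crops included, one or two more only if the job needs it, and the job is handed in when it is done.

Besides the shell and the picture viewer there is one more tool, called after "Call:" in YAML: its name, and indented under it one key for each argument. send_rows: Moves the arm, as the interface text tells. Its arguments: {"type":"object","properties":{"series":{"type":"array","items":{"type":"array"}},"grip_force":{"type":"number"}},"required":["series"]}

```bash
mkdir -p pics
python3 - <<'E'
from bench import readout, imaging
import cv2,numpy as np
s=readout.read_state(); print(s)
for n in("scene","side"):
    cv2.imwrite(f"pics/{n}0.png",imaging.read_camera(n)[:,:,::-1]); print(n,imaging.calibration(n))
print(imaging.calibration("wrist"))
E
```

```text
{'clock': 0.0, 'qpos': array([-0.04297798,  0.46837832, -0.01162708,  1.60367932,  0.00598062,
        1.07139844, -0.05631195]), 'joint_vel': array([ 0.00108557,  0.00096495,  0.00098051,  0.00100881, -0.00202926,
       -0.00053984,  0.00058727]), 'joint_efforts': array([-1.81076980e-04, -5.32374322e+01,  2.12178100e-02, -2.51299274e+01,
        1.13576866e-02,  7.69772858e-03, -1.10212341e-06]), 'ee_pos': array([ 6.49457522e-01, -6.16854617e-05,  2.55314501e-01]), 'ee_rot': array([-6.10585548e-04,  7.07136637e-01,  7.07076333e-01, -6.80570627e-04]), 'contact_force': array([-0.47494935, -0.11037501, -0.70487868]), 'wrist_torque': array([0.02096402, 0.00894325, 0.01407547]), 'opening': 0.9991003724535421}
scene {'fx': 415.6813844284063, 'fy': 415.6813844284063, 'cx': 309.21736750227615, 'cy': 195.27485962274048, 'k1': -0.08131803936732333, 'view': array([[ 0.78452134, -0.61967684, -0.022954  , -0.52442381],
       [-0.41328986, -0.49491858, -0.76436058,  0.2151176 ],
       [ 0.46229619,  0.60914383, -0.64438034,  1.00038781],
       [ 0.        ,  0.        ,  0.        ,  1.      
[... 177 characters left out ...]
7492119, -0.00959042, -0.29739984],
       [-0.70839282, -0.15478412, -0.68863742,  0.41901231],
       [ 0.66988276,  0.15990794, -0.72504243,  0.94733724],
       [ 0.        ,  0.        ,  0.        ,  1.        ]])}
{'fx': 353.0986738484027, 'fy': 353.0986738484027, 'cx': 324.826410080626, 'cy': 196.52100998149896, 'k1': -0.05069280572911443, 'mount': array([[-2.08724924e-04, -9.65744366e-01, -2.59495231e-01,
         6.46820287e-02],
       [ 9.99999971e-01, -1.71357688e-04, -1.66620387e-04,
        -5.75134914e-04],
       [ 1.16446197e-04, -2.59495259e-01,  9.65744375e-01,
        -1.17226636e-01],
       [ 0.00000000e+00,  0.00000000e+00,  0.00000000e+00,
         1.00000000e+00]])}
```

View pics/scene0.png

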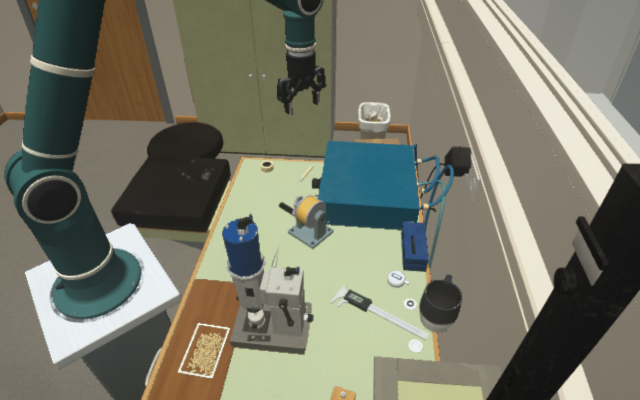

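View pics/side0.png

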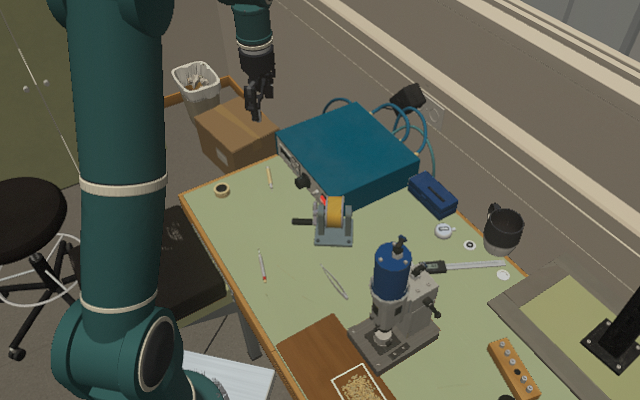

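The stand is at about (310,222) in scene and (333,222) in side. The black sleeve is at about (287,208) in scene and (302,222) in side. I'll enlarge both for accurate pixels.

Run:
```python
import cv2,numpy as np
a=cv2.imread("pics/scene0.png")[175:255,260:350]; b=cv2.imread("pics/side0.png")[175:255,275:365]
o=[cv2.resize(i,None,fx=4.4,fy=4.4,interpolation=cv2.INTER_CUBIC) for i in(a,b)]
for im,(x0,y0) in zip(o,((260,175),(275,175))):
    for k in range(0,90,10):
        cv2.putText(im,str(x0+k),(int(k*4.4),10),0,.35,(0,0,255),1); cv2.line(im,(int(k*4.4),12),(int(k*4.4),18),(0,0,255),1)
        cv2.putText(im,str(y0+k),(0,int(k*4.4)+4),0,.35,(0,0,255),1)
cv2.imwrite("pics/zoom0.png",np.hstack(o))
```

```text
(no output)
```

View pics/zoom0.png

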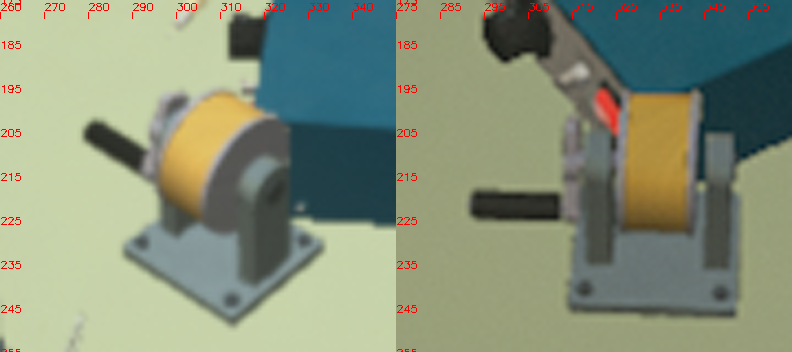

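```bash
cat > h.py <<'E'
import numpy as np
from bench import imaging
from scipy.optimize import least_squares
C={n:imaging.calibration(n) for n in("scene","side")}
def proj(n,p):
    c=C[n]; q=c["view"]@np.r_[p,1]; u=q[:2]/q[2]; u=u*(1+c["k1"]*u@u)
    return np.array([c["fx"]*u[0]+c["cx"],c["fy"]*u[1]+c["cy"]])
E
python3 - <<'E'
from h import *
tri=lambda a,b: least_squares(lambda p:np.r_[proj("scene",p)-a,proj("side",p)-b],[.7,0,.05])
for nm,a,b in(("near",(281.6,205.2),(293,221.4)),("far",(292.5,211.8),(312.5,221.8))):
    r=tri(a,b); print(nm,r.x,r.fun)
onz=lambda n,a,z: least_squares(lambda p:proj(n,[p[0],p[1],z])-a,[.7,0]).x
for n,a in(("scene",(288.2,233)),("scene",(313,249)),("scene",(333.2,231)),("side",(314.3,246)),("side",(352.5,247))): print(n,a,onz(n,a,0.))
E
```

```text
near [ 0.48966783 -0.10634422  0.04910719] [-0.13525226  0.30842719 -0.0222143  -0.29231326]
far [ 0.49204736 -0.15361207  0.0566837 ] [-0.13370666  0.3049856  -0.02296843 -0.2947977 ]
scene (288.2, 233) [ 0.46849255 -0.16183345]
scene (313, 249) [ 0.4837407  -0.24962519]
scene (333.2, 231) [ 0.566672   -0.23326278]
side (314.3, 246) [ 0.46522077 -0.16291918]
side (352.5, 247) [ 0.48185065 -0.25253134]
```

Run:
```python
from h import *
tri=lambda a,b: least_squares(lambda p:np.r_[proj("scene",p)-a,proj("side",p)-b],[.7,0,.05])
r=tri((314,183),(299,182)); print("knob",r.x,r.fun)
r=tri((324,203),(330,183)); print("box?",r.x,r.fun)
r=tri((328,143),(277,138)); print("boxtopleft",r.x,r.fun)
```

```text
knob [ 0.61986538 -0.08587872  0.04874936] [ 0.04387326 -0.10088837  0.00376618  0.09656578]
box? [ 0.5939422  -0.17348774  0.06762457] [ 2.7512636  -6.31474328  0.2945715   6.23779533]
boxtopleft [0.75025402 0.00953948 0.07679816] [-0.79253968  1.83916199  0.00797974 -1.72324319]
```

Call:
send_rows:
  series:
    - [[-30, -40, 10], [0, 0, -0.5], 40]
    - [[-60, -80, 10], [0, 0, -1], 80]
    - [[-95, -120, 20], [0, 0, -1.75], 100]
    - [[-128, -157, 40], [0, 0, -1.75], 100]
    - [[-128, -157, 60], [0, 0, -1.75], 100]
    - [[-128, -157, 80], [0, 0, -1.75], 100]
    - [[-128, -157, 80], [0, 0, -1.75], 100]
    - [[-128, -157, 80], [0, 0, -1.75], 100]
    - [[-128, -157, 80], [0, 0, -1.75], 100]
    - [[-128, -157, 80], [0, 0, -1.75], 100]
  grip_force: 60

```text
clock: 1.35
ee_pos: [0.4934, -0.128, 0.1769]
ee_rot: [0.0, 0.639, 0.769, 0.0]
contact_force: [-0.6, -0.5, 0.6]
opening: 0.604
```

Run:
```python
from bench import readout, imaging
import cv2,numpy as np
from scipy.spatial.transform import Rotation as R
s=readout.read_state(); im=imaging.read_camera("wrist")
cv2.imwrite("pics/w1.png",im[:,:,::-1]); np.savez("w1.npz",p=s["ee_pos"],q=s["ee_rot"])
print(s["ee_pos"],s["ee_rot"],s["contact_force"])
```

```text
[ 0.49337223 -0.12799369  0.17687826] [4.91973513e-04 6.39380537e-01 7.68890256e-01 2.48724000e-04] [-0.62825649 -0.45211017  0.61055985]
```

View pics/w1.png

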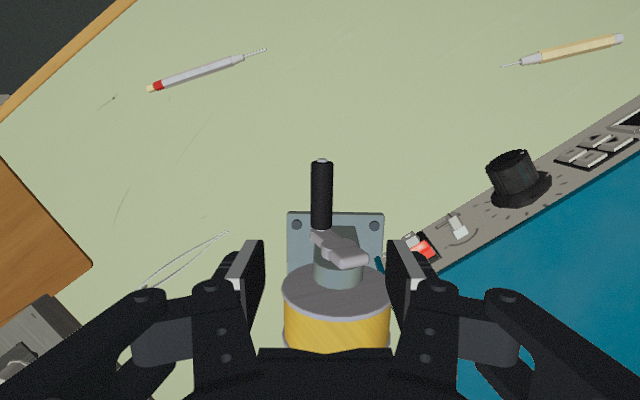

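```bash
cat >> h.py <<'E'
from scipy.spatial.transform import Rotation as R
W=imaging.calibration("wrist")
def wproj(p,ee,q):
    T=np.eye(4);T[:3,:3]=R.from_quat(np.roll(q,-1)).as_matrix();T[:3,3]=ee
    x=np.linalg.inv(T@W["mount"])@np.r_[p,1];u=x[:2]/x[2];u=u*(1+W["k1"]*u@u)
    return np.array([W["fx"]*u[0]+W["cx"],W["fy"]*u[1]+W["cy"]])
E
python3 - <<'E'
from h import *
d=np.load("w1.npz");ee,q=d["p"],d["q"]
def model(v):
    x,y,yaw,th=v[:4]; c,s=np.cos(yaw),np.sin(yaw)
    w=lambda X,Y,Z:np.array([x+c*X-s*Y,y+s*X+c*Y,Z])  # axle frame, z world
    sy,sz=.028*np.sin(th),.078+.028*np.cos(th)
    n,f=w(-.024,sy,sz),w(.024,sy,sz); b=v[4]
    P=lambda n_,p:proj(n_,p)
    return np.r_[P("scene",n)-(281.6,205.2),P("scene",f)-(292.5,211.8),P("side",n)-(293,221.4),P("side",f)-(312.5,221.8),
     wproj(n,ee,q)-(321.5,161),wproj(f,ee,q)-(321,229),
     wproj(w(.076-b,-.042,.010),ee,q)-(288,212),wproj(w(.076-b,.042,.010),ee,q)-(384,214),
     P("scene",w(.076-b,-.042,0))-(288.2,233),P("scene",w(.168-b,-.042,0))-(313,249),P("scene",w(.168-b,.042,0))-(333.2,231),
     P("side",w(.076-b,-.042,0))-(314.3,246),P("side",w(.168-b,-.042,0))-(352.5,247)]
r=least_squares(model,[.5027,-.123,np.radians(-79.5),np.radians(-153),.046],loss="soft_l1",x_scale=[.01,.01,.1,.1,.01])
v=r.x;print(v[:2],np.degrees(v[2:4]),v[4]);print(np.round(r.fun if 0 else model(v),1).reshape(-1,2).tolist())
t,(ux,uy)=v[3],(np.r_[np.cos(v[2]),np.sin(v[2])],np.r_[-np.sin(v[2]),np.cos(v[2])])
c=v[:2]+uy*.028*np.sin(t);print("sleeve",c,.078+.028*np.cos(t)); print("tool xyz of sleeve-4mm",R.from_quat(np.roll(q,-1)).inv().apply(np.r_[c-ux*.004,.078+.028*np.cos(t)]-ee)*1e3)
print("yaw of tool x",np.degrees(np.arctan2(*R.from_quat(np.roll(q,-1)).as_matrix()[[1,0],0])))
E
```

```text
[ 0.50271779 -0.12628177] [ -79.8506154  -153.16151681] 0.04946010813093843
[[-1.6, -0.5], [0.3, 0.6], [-1.1, -0.3], [-0.3, -0.1], [-0.1, 1.8], [0.2, -0.6], [-1.1, 1.3], [2.2, -0.1], [-1.2, -0.0], [-0.3, 0.4], [0.1, 0.8], [-1.2, -0.5], [-0.9, -0.3]]
sleeve [ 0.49027425 -0.12850937] 0.053016082119810216
tool xyz of sleeve-4mm [  4.11223112  -3.24027648 123.85716957]
yaw of tool x 100.50868644140553
```

Call:
send_rows:
  series:
    - [[4, -3, 20], [0, 0, 0], 100]
    - [[4, -3, 45], [0, 0, 0], 100]
    - [[4, -3, 70], [0, 0, 0], 100]
    - [[4, -3, 95], [0, 0, 0], 100]
    - [[4, -3, 110], [0, 0, 0], 100]
    - [[4, -3, 118], [0, 0, 0], 120]
    - [[4, -3, 118], [0, 0, 0], 160]
    - [[4, -3, 118], [0, 0, 0], 200]
    - [[4, -3, 118], [0, 0, 0], 255]
    - [[4, -3, 118], [0, 0, 0], 255]
  grip_force: 60

```text
clock: 2.65
ee_pos: [0.4901, -0.1248, 0.0592]
ee_rot: [0.001, 0.64, 0.769, 0.0]
contact_force: [-0.7, -0.3, 5.5]
opening: 0.163
```

Run:
```python
from bench import readout, imaging
import cv2,numpy as np
s=readout.read_state();print(s["clock"],s["ee_pos"],s["contact_force"],s["wrist_torque"],s["opening"])
a=imaging.read_camera("wrist")[100:400,150:500,::-1]; b=cv2.resize(imaging.read_camera("side")[160:280,260:380,::-1],(300,300))
cv2.imwrite("pics/g2.png",np.hstack([a,b]))
```

```text
2.65 [ 0.49005384 -0.12478519  0.05915454] [-0.74458526 -0.27871919  5.52630361] [ 0.03613207  0.04774794 -0.18196079] 0.1632419354594663
```

View pics/g2.png

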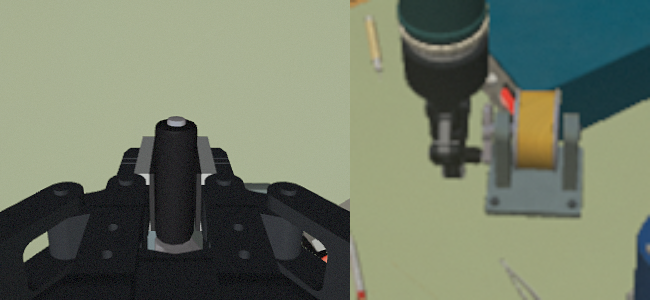

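```bash
cat > arc.py <<'E'
import numpy as np,sys
def rows(t0,t1,r=28.,n=10):
    t=np.radians(np.linspace(t0,t1,n+1)[1:]);a=np.radians(t0)
    return [[[0,round(r*(np.sin(x)-np.sin(a)),1),round(-r*(np.cos(x)-np.cos(a)),1)],[0,0,0],255] for x in t]
if __name__=="__main__":
    v=[float(x) for x in sys.argv[1:]]
    for a,b in zip(v,v[1:]): print(a,b,[x[0][1:] for x in rows(a,b)])
E
python3 arc.py -153 -123 -93 -63 -33 -3 27 57 87 117 147 177 207
```

```text
-153.0 -123.0 [[np.float64(-1.3), np.float64(-0.7)], [np.float64(-2.5), np.float64(-1.5)], [np.float64(-3.7), np.float64(-2.3)], [np.float64(-4.9), np.float64(-3.2)], [np.float64(-6.0), np.float64(-4.1)], [np.float64(-7.1), np.float64(-5.1)], [np.float64(-8.1), np.float64(-6.2)], [np.float64(-9.0), np.float64(-7.3)], [np.float64(-9.9), np.float64(-8.5)], [np.float64(-10.8), np.float64(-9.7)]]
-123.0 -93.0 [[np.float64(-0.8), np.float64(-1.2)], [np.float64(-1.5), np.float64(-2.5)], [np.float64(-2.1), np.float64(-3.9)], [np.float64(-2.7), np.float64(-5.2)], [np.float64(-3.1), np.float64(-6.6)], [np.float64(-3.6), np.float64(-8.0)], [np.float64(-3.9), np.float64(-9.4)], [np.float64(-4.2), np.float64(-10.9)], [np.float64(-4.4), np.float64(-12.3)], [np.float64(-4.5), np.float64(-13.8)]]
-93.0 -63.0 [[np.float64(-0.0), np.float64(-1.5)], [np.float64(0.0), np.float64(-2.9)], [np.float64(0.1), np.float64(-4.4)], [np.float64(0.3), np.float64(-5.8)], [np.float64(0.6), np.float64(-7.3)], [np.float64(0.9), np.float64(-8.7)], [np.float64(1.3), np.float64(-10.1)], [np.float64(1.8), np.float64(-11.
[... 2822 characters left out ...]
.5)], [np.float64(-3.9), np.float64(2.1)], [np.float64(-5.2), np.float64(2.7)], [np.float64(-6.6), np.float64(3.1)], [np.float64(-8.0), np.float64(3.6)], [np.float64(-9.4), np.float64(3.9)], [np.float64(-10.9), np.float64(4.2)], [np.float64(-12.3), np.float64(4.4)], [np.float64(-13.8), np.float64(4.5)]]
177.0 207.0 [[np.float64(-1.5), np.float64(0.0)], [np.float64(-2.9), np.float64(-0.0)], [np.float64(-4.4), np.float64(-0.1)], [np.float64(-5.8), np.float64(-0.3)], [np.float64(-7.3), np.float64(-0.6)], [np.float64(-8.7), np.float64(-0.9)], [np.float64(-10.1), np.float64(-1.3)], [np.float64(-11.5), np.float64(-1.8)], [np.float64(-12.9), np.float64(-2.4)], [np.float64(-14.2), np.float64(-3.0)]]
```

Call:
send_rows:
  series:
    - [[0, -1.3, -0.7], [0, 0, 0], 255]
    - [[0, -2.5, -1.5], [0, 0, 0], 255]
    - [[0, -3.7, -2.3], [0, 0, 0], 255]
    - [[0, -4.9, -3.2], [0, 0, 0], 255]
    - [[0, -6, -4.1], [0, 0, 0], 255]
    - [[0, -7.1, -5.1], [0, 0, 0], 255]
    - [[0, -8.1, -6.2], [0, 0, 0], 255]
    - [[0, -9, -7.3], [0, 0, 0], 255]
    - [[0, -9.9, -8.5], [0, 0, 0], 255]
    - [[0, -10.8, -9.7], [0, 0, 0], 255]

```text
clock: 4.0
ee_pos: [0.4795, -0.1265, 0.0682]
ee_rot: [0.001, 0.639, 0.769, 0.001]
contact_force: [5.7, 0.8, -0.1]
opening: 0.167
```

Call:
send_rows:
  series:
    - [[0, -0.8, -1.2], [0, 0, 0], 255]
    - [[0, -1.5, -2.5], [0, 0, 0], 255]
    - [[0, -2.1, -3.9], [0, 0, 0], 255]
    - [[0, -2.7, -5.2], [0, 0, 0], 255]
    - [[0, -3.1, -6.6], [0, 0, 0], 255]
    - [[0, -3.6, -8], [0, 0, 0], 255]
    - [[0, -3.9, -9.4], [0, 0, 0], 255]
    - [[0, -4.2, -10.9], [0, 0, 0], 255]
    - [[0, -4.4, -12.3], [0, 0, 0], 255]
    - [[0, -4.5, -13.8], [0, 0, 0], 255]

```text
clock: 5.25
ee_pos: [0.4746, -0.1274, 0.0813]
ee_rot: [0.0, 0.639, 0.769, 0.0]
contact_force: [6.4, 0.0, -4.7]
opening: 0.164
```

Call:
send_rows:
  series:
    - [[0, 0, -1.5], [0, 0, 0], 255]
    - [[0, 0, -2.9], [0, 0, 0], 255]
    - [[0, 0.1, -4.4], [0, 0, 0], 255]
    - [[0, 0.3, -5.8], [0, 0, 0], 255]
    - [[0, 0.6, -7.3], [0, 0, 0], 255]
    - [[0, 0.9, -8.7], [0, 0, 0], 255]
    - [[0, 1.3, -10.1], [0, 0, 0], 255]
    - [[0, 1.8, -11.5], [0, 0, 0], 255]
    - [[0, 2.4, -12.9], [0, 0, 0], 255]
    - [[0, 3, -14.2], [0, 0, 0], 255]

```text
clock: 6.5
ee_pos: [0.4762, -0.1271, 0.0946]
ee_rot: [-0.001, 0.64, 0.769, -0.001]
contact_force: [6.2, -0.2, -10.2]
opening: 0.165
```

Call:
send_rows:
  series:
    - [[0, 0.7, -1.3], [0, 0, 0], 255]
    - [[0, 1.5, -2.5], [0, 0, 0], 255]
    - [[0, 2.3, -3.7], [0, 0, 0], 255]
    - [[0, 3.2, -4.9], [0, 0, 0], 255]
    - [[0, 4.1, -6], [0, 0, 0], 255]
    - [[0, 5.1, -7.1], [0, 0, 0], 255]
    - [[0, 6.2, -8.1], [0, 0, 0], 255]
    - [[0, 7.3, -9], [0, 0, 0], 255]
    - [[0, 8.5, -9.9], [0, 0, 0], 255]
    - [[0, 9.7, -10.8], [0, 0, 0], 255]

```text
clock: 7.75
ee_pos: [0.4851, -0.1255, 0.1066]
ee_rot: [-0.001, 0.64, 0.769, -0.001]
contact_force: [-4.2, -4.4, -8.7]
opening: 0.162
```

Call:
send_rows:
  series:
    - [[0, 1.2, -0.8], [0, 0, 0], 255]
    - [[0, 2.5, -1.5], [0, 0, 0], 255]
    - [[0, 3.9, -2.1], [0, 0, 0], 255]
    - [[0, 5.2, -2.7], [0, 0, 0], 255]
    - [[0, 6.6, -3.1], [0, 0, 0], 255]
    - [[0, 8, -3.6], [0, 0, 0], 255]
    - [[0, 9.4, -3.9], [0, 0, 0], 255]
    - [[0, 10.9, -4.2], [0, 0, 0], 255]
    - [[0, 12.3, -4.4], [0, 0, 0], 255]
    - [[0, 13.8, -4.5], [0, 0, 0], 255]

```text
clock: 9.0
ee_pos: [0.4975, -0.1234, 0.1118]
ee_rot: [-0.002, 0.64, 0.768, -0.002]
contact_force: [-10.6, -4.1, 4.6]
opening: 0.165
```

Call:
send_rows:
  series:
    - [[0, 1.5, 0], [0, 0, 0], 255]
    - [[0, 2.9, 0], [0, 0, 0], 255]
    - [[0, 4.4, 0.1], [0, 0, 0], 255]
    - [[0, 5.8, 0.3], [0, 0, 0], 255]
    - [[0, 7.3, 0.6], [0, 0, 0], 255]
    - [[0, 8.7, 0.9], [0, 0, 0], 255]
    - [[0, 10.1, 1.3], [0, 0, 0], 255]
    - [[0, 11.5, 1.8], [0, 0, 0], 255]
    - [[0, 12.9, 2.4], [0, 0, 0], 255]
    - [[0, 14.2, 3], [0, 0, 0], 255]

```text
clock: 10.25
ee_pos: [0.5137, -0.1207, 0.1099]
ee_rot: [-0.0, 0.64, 0.769, -0.001]
contact_force: [-6.1, -2.8, 6.3]
opening: 0.165
```

Call:
send_rows:
  series:
    - [[0, 1.3, 0.7], [0, 0, 0], 255]
    - [[0, 2.5, 1.5], [0, 0, 0], 255]
    - [[0, 3.7, 2.3], [0, 0, 0], 255]
    - [[0, 4.9, 3.2], [0, 0, 0], 255]
    - [[0, 6, 4.1], [0, 0, 0], 255]
    - [[0, 7.1, 5.1], [0, 0, 0], 255]
    - [[0, 8.1, 6.2], [0, 0, 0], 255]
    - [[0, 9, 7.3], [0, 0, 0], 255]
    - [[0, 9.9, 8.5], [0, 0, 0], 255]
    - [[0, 10.8, 9.7], [0, 0, 0], 255]

```text
clock: 11.5
ee_pos: [0.5251, -0.1188, 0.1003]
ee_rot: [0.0, 0.64, 0.769, -0.0]
contact_force: [-4.9, -4.5, 4.8]
opening: 0.167
```

Call:
send_rows:
  series:
    - [[0, 0.8, 1.2], [0, 0, 0], 255]
    - [[0, 1.5, 2.5], [0, 0, 0], 255]
    - [[0, 2.1, 3.9], [0, 0, 0], 255]
    - [[0, 2.7, 5.2], [0, 0, 0], 255]
    - [[0, 3.1, 6.6], [0, 0, 0], 255]
    - [[0, 3.6, 8], [0, 0, 0], 255]
    - [[0, 3.9, 9.4], [0, 0, 0], 255]
    - [[0, 4.2, 10.9], [0, 0, 0], 255]
    - [[0, 4.4, 12.3], [0, 0, 0], 255]
    - [[0, 4.5, 13.8], [0, 0, 0], 255]

```text
clock: 12.75
ee_pos: [0.5299, -0.118, 0.0866]
ee_rot: [0.001, 0.64, 0.769, 0.0]
contact_force: [-3.9, -4.1, 4.5]
opening: 0.163
```

Call:
send_rows:
  series:
    - [[0, 0, 1.5], [0, 0, 0], 255]
    - [[0, 0, 2.9], [0, 0, 0], 255]
    - [[0, -0.1, 4.4], [0, 0, 0], 255]
    - [[0, -0.3, 5.8], [0, 0, 0], 255]
    - [[0, -0.6, 7.3], [0, 0, 0], 255]
    - [[0, -0.9, 8.7], [0, 0, 0], 255]
    - [[0, -1.3, 10.1], [0, 0, 0], 255]
    - [[0, -1.8, 11.5], [0, 0, 0], 255]
    - [[0, -2.4, 12.9], [0, 0, 0], 255]
    - [[0, -3, 14.2], [0, 0, 0], 255]

```text
clock: 14.0
ee_pos: [0.5273, -0.1185, 0.0724]
ee_rot: [0.001, 0.64, 0.769, 0.0]
contact_force: [-3.5, -2.8, 4.9]
opening: 0.168
```

Call:
send_rows:
  series:
    - [[0, -0.7, 1.3], [0, 0, 0], 255]
    - [[0, -1.5, 2.5], [0, 0, 0], 255]
    - [[0, -2.3, 3.7], [0, 0, 0], 255]
    - [[0, -3.2, 4.9], [0, 0, 0], 255]
    - [[0, -4.1, 6], [0, 0, 0], 255]
    - [[0, -5.1, 7.1], [0, 0, 0], 255]
    - [[0, -6.2, 8.1], [0, 0, 0], 255]
    - [[0, -7.3, 9], [0, 0, 0], 255]
    - [[0, -8.5, 9.9], [0, 0, 0], 255]
    - [[0, -9.7, 10.8], [0, 0, 0], 255]

```text
clock: 15.25
ee_pos: [0.5182, -0.12, 0.0614]
ee_rot: [0.001, 0.64, 0.769, 0.001]
contact_force: [-3.1, -3.5, 6.2]
opening: 0.164
```

Call:
send_rows:
  series:
    - [[0, -1.2, 0.8], [0, 0, 0], 255]
    - [[0, -2.5, 1.5], [0, 0, 0], 255]
    - [[0, -3.9, 2.1], [0, 0, 0], 255]
    - [[0, -5.2, 2.7], [0, 0, 0], 255]
    - [[0, -6.6, 3.1], [0, 0, 0], 255]
    - [[0, -8, 3.6], [0, 0, 0], 255]
    - [[0, -9.4, 3.9], [0, 0, 0], 255]
    - [[0, -10.9, 4.2], [0, 0, 0], 255]
    - [[0, -12.3, 4.4], [0, 0, 0], 255]
    - [[0, -13.8, 4.5], [0, 0, 0], 255]

```text
clock: 16.5
ee_pos: [0.5052, -0.1222, 0.0565]
ee_rot: [0.002, 0.639, 0.769, 0.001]
contact_force: [0.4, -2.3, 5.6]
opening: 0.164
```

Call:
send_rows:
  series:
    - [[0, -1.5, 0], [0, 0, 0], 255]
    - [[0, -2.9, 0], [0, 0, 0], 255]
    - [[0, -4.4, -0.1], [0, 0, 0], 255]
    - [[0, -5.8, -0.3], [0, 0, 0], 255]
    - [[0, -7.3, -0.6], [0, 0, 0], 255]
    - [[0, -8.7, -0.9], [0, 0, 0], 255]
    - [[0, -10.1, -1.3], [0, 0, 0], 255]
    - [[0, -11.5, -1.8], [0, 0, 0], 255]
    - [[0, -12.9, -2.4], [0, 0, 0], 255]
    - [[0, -14.2, -3], [0, 0, 0], 255]

```text
clock: 17.75
ee_pos: [0.4906, -0.1246, 0.0588]
ee_rot: [0.001, 0.639, 0.769, 0.001]
contact_force: [3.8, -2.2, 5.1]
opening: 0.165
```

```bash
cat > fit.py <<'E'
import numpy as np
from scipy.optimize import least_squares
D=np.array([[.4795,-.1265,.0682,5.7,.8,-.1],[.4746,-.1274,.0813,6.4,0,-4.7],[.4762,-.1271,.0946,6.2,-.2,-10.2],[.4851,-.1255,.1066,-4.2,-4.4,-8.7],[.4975,-.1234,.1118,-10.6,-4.1,4.6],[.5137,-.1207,.1099,-6.1,-2.8,6.3],[.5251,-.1188,.1003,-4.9,-4.5,4.8],[.5299,-.118,.0866,-3.9,-4.1,4.5],[.5273,-.1185,.0724,-3.5,-2.8,4.9],[.5182,-.12,.0614,-3.1,-3.5,6.2],[.5052,-.1222,.0565,.4,-2.3,5.6],[.4906,-.1246,.0588,3.8,-2.2,5.1]])
uy=np.array([.984,.176])
y=D[:,:2]@uy; z=D[:,2]
c=least_squares(lambda v:np.hypot(y-v[0],z-v[1])-v[2],[y.mean(),.084,.028]); cy,cz,r=c.x
print("circle",c.x,np.round(c.fun*1e3,1))
th=np.unwrap(np.arctan2(y-cy,z-cz))
Fy=D[:,3:5]@uy; Fz=D[:,5]
res=-(Fy*np.cos(th)-Fz*np.sin(th)); rad=Fy*np.sin(th)+Fz*np.cos(th)
print(np.round(np.degrees(th)),np.round(res,1),np.round(rad,1))
# tangential = f + A sin(th-al) ; optional constant sensor bias (by,bz)
g=least_squares(lambda v:v[0]+v[1]*np.sin(th-v[2])-res,[5,4.5,-1.5]);print("f,A,al",g.x[:2],np.degrees(g.x[2]),np.round(g.fun,1))
b=np.array([-.65,.6]);res2=res+(b[0]*np.cos(th)-b[1]*np.sin(th))
g=least_squares(lambda v:v[0]+v[1]*np.sin(th-v[2])-res2,[5,4.5,-1.5]);print("bias: ",g.x[:2],np.degrees(g.x[2]),np.round(g.fun,1))
E
python3 fit.py
```

```text
circle [0.47254856 0.0843479  0.02811409] [-0.   0.   0.1  0.1 -0.3 -0.   0.1  0.1  0.  -0.  -0.1 -0. ]
[-125.  -96.  -69.  -38.  -10.   25.   56.   85.  115.  145.  174.  205.] [ 3.4  5.4  7.3  9.2 10.2  8.5  7.1  4.8  2.8  0.6  0.6  0.9] [-4.6 -5.8 -9.4 -3.9  6.4  3.  -1.9 -4.2 -5.6 -7.2 -5.6 -6. ]
f,A,al [5.11559364 4.68103652] -99.19324754435897 [-0.3  0.   0.2  0.  -0.4  0.5 -0.  -0.1 -0.3  0.3 -0.2  0.3]
bias:  [5.11559364 4.19343049] -108.74900503829387 [-0.3  0.   0.2  0.  -0.4  0.5 -0.  -0.1 -0.3  0.3 -0.2  0.3]
```

```bash
python3 arc.py 207 258 283 258|sed 's/np.float64//g'
```

```text
207.0 258.0 [[(-2.2), (-1.2)], [(-4.2), (-2.6)], [(-6.1), (-4.2)], [(-7.9), (-6.0)], [(-9.5), (-7.9)], [(-10.9), (-9.9)], [(-12.2), (-12.1)], [(-13.2), (-14.4)], [(-14.1), (-16.7)], [(-14.7), (-19.1)]]
258.0 283.0 [[(-0.2), (-1.2)], [(-0.4), (-2.4)], [(-0.5), (-3.6)], [(-0.6), (-4.8)], [(-0.6), (-6.1)], [(-0.6), (-7.3)], [(-0.5), (-8.5)], [(-0.3), (-9.7)], [(-0.1), (-10.9)], [(0.1), (-12.1)]]
283.0 258.0 [[(-0.2), (1.2)], [(-0.4), (2.4)], [(-0.6), (3.6)], [(-0.7), (4.8)], [(-0.7), (6.1)], [(-0.7), (7.3)], [(-0.6), (8.5)], [(-0.5), (9.7)], [(-0.3), (10.9)], [(-0.1), (12.1)]]
```

Call:
send_rows:
  series:
    - [[0, -2.2, -1.2], [0, 0, 0], 255]
    - [[0, -4.2, -2.6], [0, 0, 0], 255]
    - [[0, -6.1, -4.2], [0, 0, 0], 255]
    - [[0, -7.9, -6], [0, 0, 0], 255]
    - [[0, -9.5, -7.9], [0, 0, 0], 255]
    - [[0, -10.9, -9.9], [0, 0, 0], 255]
    - [[0, -12.2, -12.1], [0, 0, 0], 255]
    - [[0, -13.2, -14.4], [0, 0, 0], 255]
    - [[0, -14.1, -16.7], [0, 0, 0], 255]
    - [[0, -14.7, -19.1], [0, 0, 0], 255]

```text
clock: 19.0
ee_pos: [0.4755, -0.1271, 0.0771]
ee_rot: [0.001, 0.639, 0.769, 0.0]
contact_force: [6.5, -2.4, -3.5]
opening: 0.162
```

Call:
send_rows:
  series:
    - [[0, -0.2, -1.2], [0, 0, 0], 255]
    - [[0, -0.4, -2.4], [0, 0, 0], 255]
    - [[0, -0.5, -3.6], [0, 0, 0], 255]
    - [[0, -0.6, -4.8], [0, 0, 0], 255]
    - [[0, -0.6, -6.1], [0, 0, 0], 255]
    - [[0, -0.6, -7.3], [0, 0, 0], 255]
    - [[0, -0.5, -8.5], [0, 0, 0], 255]
    - [[0, -0.3, -9.7], [0, 0, 0], 255]
    - [[0, -0.1, -10.9], [0, 0, 0], 255]
    - [[0, 0.1, -12.1], [0, 0, 0], 255]

```text
clock: 20.25
ee_pos: [0.4747, -0.1273, 0.0885]
ee_rot: [-0.0, 0.639, 0.769, -0.0]
contact_force: [5.9, -3.6, -8.1]
opening: 0.163
```

Call:
send_rows:
  series:
    - [[0, -0.2, 1.2], [0, 0, 0], 255]
    - [[0, -0.4, 2.4], [0, 0, 0], 255]
    - [[0, -0.6, 3.6], [0, 0, 0], 255]
    - [[0, -0.7, 4.8], [0, 0, 0], 255]
    - [[0, -0.7, 6.1], [0, 0, 0], 255]
    - [[0, -0.7, 7.3], [0, 0, 0], 255]
    - [[0, -0.6, 8.5], [0, 0, 0], 255]
    - [[0, -0.5, 9.7], [0, 0, 0], 255]
    - [[0, -0.3, 10.9], [0, 0, 0], 255]
    - [[0, -0.1, 12.1], [0, 0, 0], 255]

```text
clock: 21.5
ee_pos: [0.4753, -0.1272, 0.0776]
ee_rot: [0.0, 0.639, 0.769, 0.0]
contact_force: [4.0, -1.5, 6.0]
opening: 0.165
```

```bash
cat > now.py <<'E'
from bench import readout
import numpy as np,sys
s=readout.read_state();p,F=s["ee_pos"],s["contact_force"];uy=np.array([.984,.176])
t=np.arctan2(p[:2]@uy-.47255,p[2]-.08435);fy=F[:2]@uy
print(s["clock"],"theta",np.degrees(t),"resist(+dir)",-(fy*np.cos(t)-F[2]*np.sin(t)),"radial",fy*np.sin(t)+F[2]*np.cos(t),s["opening"],np.abs(s["joint_vel"]).max())
E
python3 now.py
```

```text
21.5 theta -103.93979420533586 resist(+dir) -4.977843441190748 radial -4.994331889703752 0.16498876365181767 0.020823198906292487
```

Call:
send_rows:
  series:
    - [[0, 0, 0], [0, 0, 0], 255]
    - [[0, 0, 0], [0, 0, 0], 255]
    - [[0, 0, 0], [0, 0, 0], 255]
    - [[0, 0, 0], [0, 0, 0], 255]
    - [[0, 0, 0], [0, 0, 0], 255]
    - [[0, 0, 0], [0, 0, 0], 255]
    - [[0, 0, 0], [0, 0, 0], 255]
    - [[0, 0, 0], [0, 0, 0], 255]
    - [[0, 0, 0], [0, 0, 0], 255]
    - [[0, 0, 0], [0, 0, 0], 255]

```text
clock: 22.75
ee_pos: [0.4753, -0.1272, 0.0775]
ee_rot: [0.0, 0.639, 0.769, 0.0]
contact_force: [5.2, 0.1, 5.0]
opening: 0.166
```

```bash
python3 now.py; python3 -c "
from bench import imaging;import cv2,numpy as np
b=cv2.resize(imaging.read_camera('side')[130:330,200:400,::-1],(400,400));a=cv2.resize(imaging.read_camera('scene')[130:330,210:410,::-1],(400,400))
cv2.imwrite('pics/end.png',np.hstack([a,b]))"
```

```text
22.75 theta -104.12407978896627 resist(+dir) -3.5776462188592637 radial -6.195354827934386 0.1659105048650648 0.0016812969584862594
```

View pics/end.png

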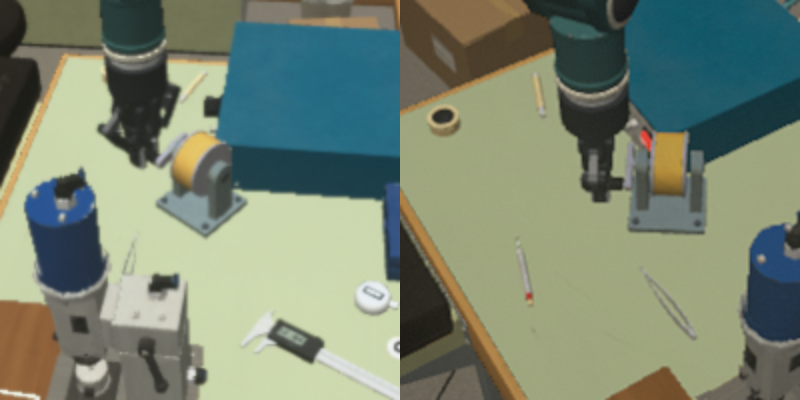

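The picture shows the gripper holding the sleeve in front of the stand. The pot, pencil-like tool, screwdriver, tweezers and counter are all in their starting places.

```bash
python3 -c "
from bench import job; print(job.finish_job())"
```

```text
the job is handed in; nothing more can be done
None
```

I gripped the crank sleeve, turned the rotor a full turn, and handed the job in with the crank still held where I judge the heavy side to be straight down. The job reports no verdict, so these are my own checks.

- **Feel over the full turn:** twelve force readings fitted bearing friction of 5.1 N plus a weight of 4.2 to 4.7 N, with residuals of 0.5 N or less. Heavy side down came out at a crank angle of −99° to −109° from straight up, depending on the force sensor's zero offset.
- **Check from both sides:** I stopped at −104° and felt it from each direction. It resisted with 4.9 N going forward and 5.0 N going back, so the weight adds almost nothing there. The sensor's zero offset could still hide an error of up to about 9°, against the 25° allowed.
- **At hand-in (about 22.9 s of 64 s):** the crank stood at −104°. The arm was still and holding the sleeve. The last picture showed the screwdriver, tweezers, pot, counter and pin vice in place by eye.

No check failed or disagreed.

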